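Tighten a boxed-in clamp nut with a ring wrench

TASK

Take the ring wrench from the green rubber mat and tighten the brass clamp nut of the fixture clockwise until it comes up firmly tight, without overtightening it: the blue walls leave only a short swing, so lift the wrench off and reseat it on the nut for each stroke, and do not lean hard on the walls. Then lay the wrench back flat on the mat; leave the other things alone.

Things in the scene. Friction and masses are not known exactly. Their poses are not given: they have to be found in the camera images.
- wrench: Loose steel ring wrench, 0.4 kg, 24 mm thick throughout, lying flat. Origin: centre of its through hexagon hole, underside. Hole 43.6 mm across flats, flats square to x (and every 60 degrees); ring 65 mm across. Handle along its own -x: steel 16 mm wide to x = -100 mm (yellow band), then black rubber grip 18 mm wide to -190 mm. Centre of mass near x = -105 mm (weighted grip).
- wrench_ring (a point): The centre of the wrench's hexagon hole, on the underside (same as its origin).
- wrench_grip (a point): Point on the rubber grip, 115 mm from the hole's centre, at half thickness; grip here across the 18 mm width.
- fixture: Fixed steel clamping fixture, base plate 190 x 150 x 12 mm. Origin: on the nut's vertical axis, at the table top; its open side, where the wrench handle swings, looks along its own -x. A strap under the nut clamps a white turned ring on the +x side. A washer, 58 mm wide, top 41 mm above the table, carries the nut; a wrench that is fully on rests on it.
- left_cheek: Blue wall on the +y side of the opening (its origin is that of the fixture). Stands 42 to 86 mm from the nut's axis, top 85 mm above the table. It stops the 16 mm handle of a seated wrench when the handle points 49 degrees to the fixture's +y side of its -x direction.
- right_cheek: The same blue wall mirrored on the -y side; stops the handle 49 degrees to the -y side.
- nut_top (a point): Centre of the top face of the brass hexagon nut: 42 mm across flats, 17 mm tall (41 to 58 mm above the table; the stud end stands 1.5 mm prouder), upper 6 mm tapering to 34 mm, oiled. z up; x is square to a flat, turning with the nut: a wrench with its x along this x, or turned by any multiple of 60 degrees, fits, with about 4 degrees of play either way.
- stud (a joint): Elastic wind-up of the stud in rad, clockwise positive: 0.0025 rad per N m of tightening torque on the nut (400 N m/rad), too little to read well. It springs back to 0 when the torque goes. Firmly tight is 0.6 N m or more with the nut solid; above 1.9 N m it is overtightened. At the grip, 115 mm from the axis, that is about 5 and 16 N.
- mat: Fixed green rubber mat 270 x 120 x 3 mm, long side along its own x; origin at the centre of its underside. The wrench lies on it at the start.
- ring_gauge: Bystander: loose steel ring 64 mm wide, 20 mm tall.
- turned_part_1: Bystander: loose turned flanged bush 48 mm wide, 28 mm tall.
- vee_block: Bystander: loose steel vee block 34 x 45 x 36 mm behind the fixture.
- oiler: Bystander: loose needle oiler bottle with red cap, 27 mm wide, 102 mm tall.
- collar (a joint): How far the copper-coloured pressure collar under the washer has come down towards the strap, in m: 0.0006 m per rad of the nut's tightening (clockwise) turn, 0.0015 m when the nut is solid. At the start the nut is 1.85 to 2.3 rad short of solid, different each time, so the end must be felt; till then it runs with a drag of about 0.2 N m and stays where it is left.
There are look-alikes about, which are no part of the job. Leave any pink look-alike of the wrench alone.

How it is judged:
By the outcome, as a careful person would: the job done as asked, in the order asked, and still so for the second after the job is handed in, with the robot touching nothing.
It also fails if it takes over 72 s, if anything falls off the work surface, if the arm or the gripper's body presses on something with over 40 N, if the wrist force passes 120 N, or if a joint passes its speed limit or range.

ROBOT

A 6-joint arm with a two-finger parallel gripper is mounted at the origin on a cart in front of the work surface, level with it; the furniture and walls round the work are solid. World frame = base frame: x ahead of the robot, y to its left, z up, the work surface at z = 0. Lengths are in m, angles in rad, forces in N, time in s.
With the tool pointing down it reaches from about 0.275 to 0.725 m from the base axis. Payload 5.6 kg.
Tool frame: the origin (TCP) lies on the centre line of the jaws, within the pads' length; the fingertips stand bot.tips_ahead ahead of it and the grasp point (between the pads) lies 6 mm ahead of it (bot.tips_ahead is the distance from the TCP to the fingertips, in m); z points along the fingers, y is the line along which they close (so a half turn about z gives the same grasp; the last joint's range is limited). The gripper opens to 85 mm and grips with 20 to 120 N. Pads are 22 mm wide; open, the fingers measure 114 mm over their backs; the gripper's body (76 mm by 85 mm) begins 54 mm behind the grasp point. The pads swing forward as they close: fully open they stand 13 mm farther back than shut.
Start: joints at [-0.94, 0.255, 0.108, 0, -1.424, -0.285], TCP at [0.186, -0.517, 0.256] pointing down, gripper open.
Joint ranges: [-2.95, 2.95], [-1.21, 1.97], [-1.09, 1.5], [-2.87, 1.71], [-2.94, -0.07], [-3.05, 3.05]. Speed limits (rad/s): [2.57, 2.57, 3.14, 3.14, 3.14, 3.14].

INTERFACE

Orientations are given as a rotation vector (axis times angle).
In Python, from station import bot gives the robot as it stands.
- The arm moves only by the tool apply_moves, never from a script. Its argument "moves" is a list of rows, each an object with "xyz": the shift along the tool's x, y, z normalised to -1 to 1, where 1 is 20 mm, a list of three; "rot": the turn, a rotation vector about the tool's x, y, z normalised to -1 to 1, where 1 is 0.12 rad, a list of three; "fingers": the opening, from -1 (shut) to 1 (fully open). A call has 1 to 20 rows; each row shifts and turns the commanded pose from where the row before left it, along the tool's axes as they then stand; what a row does not reach is not made up. A row lasts 1/10 s, in which the tool goes at most 50 mm and 8.59 degrees, less where a joint would pass 70% of its speed; a pose out of reach is approached as far as the arm can. A call with a number of a shift or a turn outside -1 to 1 is refused whole. A call with a gripper value outside its range is refused whole. The fingers move at their own pace and stop on an object; the grip force is fixed at half the most. Time passes only in rows, so rows that do not move let the fingers close. It gives the time, the measured TCP pose, the force, the opening and the grip force at its end, in the units of the state.
- bot.state(): the state, without advancing time (a new reading comes with each control period).
- bot.grab_frame(name): name is "scene" or "top" or "wrist"; returns a dict with "pixels" (400x640x3 uint8, blue, green, red), "depth" (400x640 float32, m along the optical axis (not along the pixel's ray), 0 where there is no reading), "K" (3x3 intrinsics, pixels), "world_from_camera" (4x4, takes a point from camera to world coordinates); the wrist camera has in their place "hand_eye" (4x4, takes a point from camera to tool coordinates, whose origin is the TCP and whose axes are the flange's). Camera axes: x right, y up, looking along -z (the intrinsics and any distortion apply to the point x, -y, -z); pixel columns grow to the right and rows downward; lengths in m; the calibration is good to about 2 mm. A picture is of the moment at which its call begins: read the wrist's pose just before it.
- bot.hand_in(): hands the job in; it is judged then, once.
The state is a dict: "clock": time; "joint_pos": joint angles; "qvel": joint speeds; "joint_efforts": joint torques, N m; "eef_pos": TCP position; "tool_rot": TCP orientation; "wrist_force": force on the tool from outside, world axes, zero at the start; "wrist_torque": the same for the moment, N m; "opening": finger opening in m; "grip_force": force on a finger pad.
Only numpy, scipy, OpenCV 4.12 (cv2) and the standard library are available. Lean on these libraries where they do the work, as an engineer would, in place of code of your own. Each camera call takes 0.05 s, during which the arm holds its last target. There are 200 camera calls.

## Working session

There is one attempt and no reset: what is moved stays moved. The work goes in short steps, Python scripts to look and compute and a tool call to move; the robot and the scene stay as the last step left them, time stands still between calls to the robot, and variables do not carry over. Pictures are saved under pics/ and viewed, at most 10 in all, crops included, and the job is handed in when it is done.

Besides the shell and the picture viewer there is one more tool, called by a JSON object that holds its "method" and its "body". apply_moves: Moves the arm, as the interface text tells. Scaled input: -1 to 1 covers 20 mm each way for a shift and 0.12 rad each way for a turn. Its arguments: {"type":"object","properties":{"moves":{"type":"array","items":{"type":"object","properties":{"xyz":{"type":"array","items":{"type":"number"}},"rot":{"type":"array","items":{"type":"number"}},"fingers":{"type":"number"}}}}},"required":["moves"]}

```bash
ls; mkdir -p pics; cat > h.py <<'E'
import numpy as np, cv2
from scipy.spatial.transform import Rotation as R
from station import bot
def pts(f,s=None):
    """world xyz for every pixel from depth"""
    d=f["depth"];K=f["K"];v,u=np.mgrid[:400,:640]
    T=f.get("world_from_camera")
    if T is None:
        A=np.eye(4);A[:3,:3]=R.from_rotvec(s["tool_rot"]).as_matrix();A[:3,3]=s["eef_pos"];T=A@f["hand_eye"]
    p=np.stack([(u-K[0,2])/K[0,0]*d,-(v-K[1,2])/K[1,1]*d,-d],-1)
    return p@T[:3,:3].T+T[:3,3]
E
python3 - <<'E'
from h import *
s=bot.state();print(s,bot.tips_ahead)
for n in("top","scene"):
    f=bot.grab_frame(n);cv2.imwrite(f"pics/{n}0.png",f["pixels"]);np.savez(f"{n}0.npz",**f);print({k:v for k,v in f.items() if k not in("pixels","depth")})
E
```

```text
pics
{'clock': 0.0, 'joint_pos': array([-9.40392367e-01,  2.55754972e-01,  1.06971533e-01, -4.57770129e-04,
       -1.42389350e+00, -2.84593440e-01]), 'qvel': array([ 0.00116269,  0.00018652,  0.00032164, -0.00052818, -0.00090938,
        0.00017261]), 'joint_efforts': array([-4.98312220e-04, -3.86626482e+01,  2.37935722e+01,  5.36548510e+00,
       -6.42914325e-03,  4.91485321e-05]), 'eef_pos': array([ 0.18631844, -0.51699462,  0.25538107]), 'tool_rot': array([ 5.40317746e-01, -3.09434735e+00, -2.96401838e-03]), 'wrist_force': array([-0.45478462,  0.19169645, -0.35918075]), 'wrist_torque': array([ 0.02856859, -0.02954928, -0.01938081]), 'grip_force': 0.0, 'opening': 0.08583124546119468} 0.025
{'K': array([[371.37186077,   0.        , 318.199669  ],
       [  0.        , 371.37186077, 197.5401808 ],
       [  0.        ,   0.        ,   1.        ]]), 'world_from_camera': array([[-0.01715103,  0.99175771, -0.12697433,  0.46968693],
       [-0.99977456, -0.01542101,  0.0145955 ,  0.07736871],
       [ 0.01251712,  0.12719604,  0.99179861,  1.23207674],
       [ 0.        ,  0.        ,  0.        ,  1.        ]])}
{'K': array([[400.48191549,   0.        , 321.38848939],
       [  0.        , 400.48191549, 196.06572738],
       [  0.        ,   0.        ,   1.        ]]), 'world_from_camera': array([[ 0.46060819,  0.39452113, -0.79510576, -0.38538479],
       [-0.88753471,  0.21587257, -0.40703952, -0.44143077],
       [ 0.01105584,  0.8931697 ,  0.44958387,  0.62215816],
       [ 0.        ,  0.        ,  0.        ,  1.        ]])}
```

View pics/top0.png

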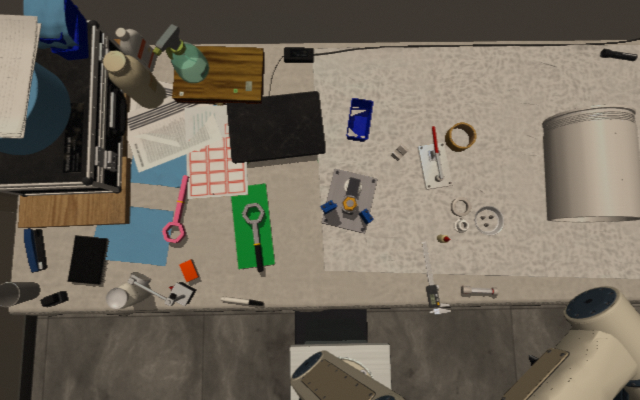

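View pics/scene0.png

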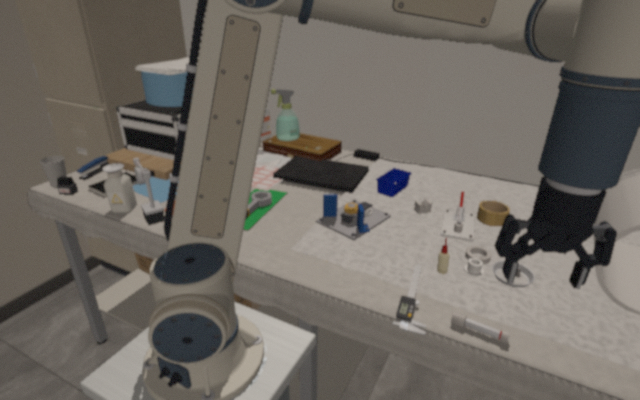

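The top view shows two candidates for the wrench. The steel one lies on the green mat, with its ring at (253,213) and black grip end at (260,270). The pink look-alike is at (175,230). The steel one on the mat fits the description. The brass nut is at (350,204), with the blue cheeks at (328,208) and (365,216). I'll confirm with one crop and measure.

```bash
python3 - <<'E'
from h import *
f=dict(np.load("top0.npz"));im=f["pixels"];P=pts(f)
cv2.imwrite("pics/crop.png",cv2.resize(im[160:280,225:385],None,fx=5,fy=5,interpolation=cv2.INTER_CUBIC))
hsv=cv2.cvtColor(im,cv2.COLOR_BGR2HSV)
K=f["K"];T=f["world_from_camera"]
def ray(u,v,z):
    d=T[:3,:3]@np.array([(u-K[0,2])/K[0,0],-(v-K[1,2])/K[1,1],-1]);o=T[:3,3];return (o+d*(z-o[2])/d[2]).round(4)
def cen(m):
    v,u=np.nonzero(m);return u.mean(),v.mean(),len(u)
box=lambda m,u0,v0,u1,v1:(lambda z:(z.__setitem__((slice(v0,v1),slice(u0,u1)),m[v0:v1,u0:u1]),z)[1])(np.zeros_like(m))
g=(hsv[...,0]>45)&(hsv[...,0]<80)&(hsv[...,1]>120)
g=box(g,225,175,285,280);r=cv2.minAreaRect(np.argwhere(g)[:,::-1].astype(np.float32));print("mat",r,[ray(*c,.003) for c in cv2.boxPoints(r)])
hull=cv2.fillPoly(np.zeros((400,640),np.uint8),[cv2.boxPoints(r).astype(int)],1)>0
w=hull&~g&box(np.ones_like(g),225,190,285,275)
n,l,st,c=cv2.connectedComponentsWithStats(w.astype(np.uint8));i=1+st[1:,4].argmax();w=l==i;print("wr",st[i],c[i])
q=np.array([ray(u,v,.027) for v,u in np.argwhere(w)]);print("bbox",q.min(0),q.max(0),"z",np.median(P[w][:,2]))
br=box((hsv[...,0]>12)&(hsv[...,0]<30)&(hsv[...,1]>110),335,190,365,220);u,v,n=cen(br);print("nut",u,v,n,ray(u,v,.055),P[br].mean(0))
bl=(hsv[...,0]>100)&(hsv[...,0]<125)&(hsv[...,1]>130)
for b in((315,190,345,225),(352,200,380,230)):
    u,v,n=cen(box(bl,*b));print("cheek",u,v,n,ray(u,v,.08))
E
```

```text
mat ((251.75608825683594, 225.80487060546875), (81.49847412109375, 36.00068283081055), 83.6598129272461) [array([0.6661, 0.3553, 0.003 ]), array([0.6778, 0.236 , 0.003 ]), array([0.41  , 0.2065, 0.003 ]), array([0.3994, 0.3226, 0.003 ])]
wr [242 203  23  64 496] [254.7641129  227.99193548]
bbox [0.4067 0.2366 0.027 ] [0.6095 0.3079 0.027 ] z 0.025313926859548586
nut 349.3162393162393 203.7008547008547 117 [ 0.599  -0.0389  0.055 ] [ 0.5989835  -0.03891327  0.05529733]
cheek 328.41237113402065 206.8041237113402 97 [0.5876 0.0291 0.08  ]
cheek 365.41052631578947 216.16842105263157 95 [ 0.5564 -0.0855  0.08  ]
```

View pics/crop.png

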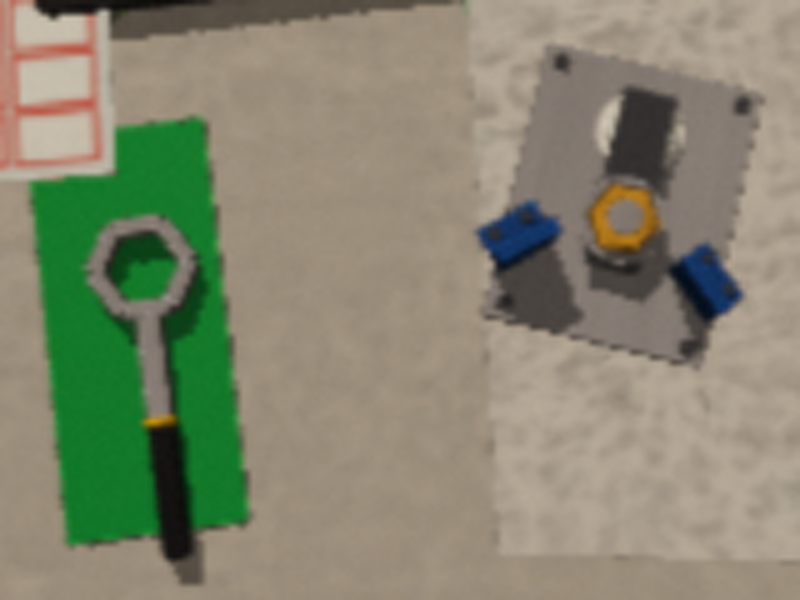

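The crop confirms it: grey steel wrench, yellow band, black rubber grip. The hole centre is at about (253,213) full-frame and the handle points towards −x, roughly 186° in the world. Next I go above the grip point.

{"method": "apply_moves", "body": {"moves": [{"xyz":[-0.795,0.971,0],"rot":[0,0,0],"fingers":0.0},{"xyz":[-0.795,0.971,0],"rot":[0,0,0],"fingers":0.0},{"xyz":[-0.795,0.971,0],"rot":[0,0,0],"fingers":0.0},{"xyz":[-0.795,0.971,0],"rot":[0,0,0],"fingers":0.0},{"xyz":[-0.795,0.971,0],"rot":[0,0,0],"fingers":0.0},{"xyz":[-0.795,0.971,0],"rot":[0,0,0],"fingers":0.0},{"xyz":[-0.795,0.971,0],"rot":[0,0,0],"fingers":0.0},{"xyz":[-0.795,0.971,0],"rot":[0,0,0],"fingers":0.0},{"xyz":[-0.795,0.971,0],"rot":[0,0,0],"fingers":0.0},{"xyz":[-0.795,0.971,0],"rot":[0,0,0],"fingers":0.0},{"xyz":[-0.795,0.971,0],"rot":[0,0,0],"fingers":0.0},{"xyz":[-0.795,0.971,0],"rot":[0,0,0],"fingers":0.0},{"xyz":[-0.795,0.971,0],"rot":[0,0,0],"fingers":0.0},{"xyz":[-0.795,0.971,0],"rot":[0,0,0],"fingers":0.0},{"xyz":[-0.795,0.971,0],"rot":[0,0,0],"fingers":0.0},{"xyz":[-0.795,0.971,0],"rot":[0,0,0],"fingers":0.0},{"xyz":[-0.795,0.971,0],"rot":[0,0,0],"fingers":0.0},{"xyz":[-0.795,0.971,0],"rot":[0,0,0],"fingers":0.0},{"xyz":[-0.795,0.971,0],"rot":[0,0,0],"fingers":0.0},{"xyz":[-0.795,0.971,0],"rot":[0,0,0],"fingers":0.0}]}}

```text
clock: 2.1
eef_pos: [0.3538, -0.0432, 0.2561]
tool_rot: [0.541, -3.094, -0.0]
wrist_force: [0.7, 0.1, 0.2]
opening: 0.0426
grip_force: 0.0
```

{"method": "apply_moves", "body": {"moves": [{"xyz":[-0.795,0.971,0],"rot":[0,0,0],"fingers":0.0},{"xyz":[-0.795,0.971,0],"rot":[0,0,0],"fingers":0.0},{"xyz":[-0.795,0.971,0],"rot":[0,0,0],"fingers":0.0},{"xyz":[-0.795,0.971,0],"rot":[0,0,0],"fingers":0.0},{"xyz":[-0.795,0.971,0],"rot":[0,0,0],"fingers":0.0},{"xyz":[-0.795,0.971,0],"rot":[0,0,0],"fingers":0.0},{"xyz":[-0.795,0.971,0],"rot":[0,0,0],"fingers":0.0},{"xyz":[-0.795,0.971,0],"rot":[0,0,0],"fingers":0.0},{"xyz":[-0.795,0.971,0],"rot":[0,0,0],"fingers":0.0},{"xyz":[-0.795,0.971,0],"rot":[0,0,0],"fingers":0.0},{"xyz":[-0.795,0.971,0],"rot":[0,0,0],"fingers":0.0},{"xyz":[-0.795,0.971,0],"rot":[0,0,0],"fingers":0.0},{"xyz":[-0.795,0.971,0],"rot":[0,0,0],"fingers":0.0},{"xyz":[0,0,0],"rot":[0,0,-1],"fingers":0.0},{"xyz":[0,0,0],"rot":[0,0,-1],"fingers":0.0},{"xyz":[0,0,0],"rot":[0,0,-1],"fingers":0.0},{"xyz":[0,0,0],"rot":[0,0,-1],"fingers":0.0},{"xyz":[0,0,0],"rot":[0,0,-1],"fingers":0.0},{"xyz":[0,0,0],"rot":[0,0,-1],"fingers":0.0},{"xyz":[0,0,0],"rot":[0,0,-1],"fingers":0.0}]}}

```text
clock: 4.1
eef_pos: [0.4626, 0.2632, 0.2558]
tool_rot: [1.761, -2.6, -0.0]
wrist_force: [-0.5, 0.2, 0.5]
opening: 0.0426
grip_force: 0.0
```

{"method": "apply_moves", "body": {"moves": [{"xyz":[0,0,0],"rot":[0,0,-1],"fingers":0.0},{"xyz":[0,0,0],"rot":[0,0,-1],"fingers":0.0},{"xyz":[0,0,0],"rot":[0,0,-1],"fingers":0.0},{"xyz":[0,0,0],"rot":[0,0,-1],"fingers":0.0},{"xyz":[0,0,0],"rot":[0,0,-1],"fingers":0.0},{"xyz":[0,0,0],"rot":[0,0,-1],"fingers":0.0},{"xyz":[0,0,0],"rot":[0,0,-1],"fingers":0.0},{"xyz":[0,0,0],"rot":[0,0,-1],"fingers":0.0},{"xyz":[0,0,0],"rot":[0,0,-1],"fingers":0.0},{"xyz":[0,0,0],"rot":[0,0,-1],"fingers":0.0},{"xyz":[0,0,0],"rot":[0,0,-1],"fingers":0.0},{"xyz":[0,0,0],"rot":[0,0,-1],"fingers":0.0},{"xyz":[0,0,0],"rot":[0,0,-1],"fingers":0.0},{"xyz":[0,0,0],"rot":[0,0,-1],"fingers":0.0},{"xyz":[0,0,0],"rot":[0,0,-1],"fingers":0.0},{"xyz":[0,0,0],"rot":[0,0,-1],"fingers":0.0},{"xyz":[0,0,0],"rot":[0,0,-1],"fingers":0.0},{"xyz":[0,0,0],"rot":[0,0,0],"fingers":0.0}]}}

```text
clock: 5.9
eef_pos: [0.4626, 0.2632, 0.2558]
tool_rot: [3.138, 0.134, -0.001]
wrist_force: [-1.0, -0.6, -0.1]
opening: 0.043
grip_force: 0.0
```

```bash
python3 - <<'E'
from h import *
s=bot.state();print(s["clock"],s["eef_pos"],R.from_rotvec(s["tool_rot"]).as_matrix().round(3),s["joint_pos"],s["opening"])
f=bot.grab_frame("wrist");cv2.imwrite("pics/w1.png",f["pixels"]);np.savez("w1.npz",**f,eef_pos=s["eef_pos"],tool_rot=s["tool_rot"]);print(f["hand_eye"],f["K"])
E
```

```text
5.9 [0.46263193 0.26324546 0.25581627] [[ 0.996  0.085 -0.001]
 [ 0.085 -0.996 -0.001]
 [-0.001  0.    -1.   ]] [ 8.11449845e-01  2.20724246e-01  6.21008610e-02 -2.70939952e-04
 -1.41316868e+00  8.44600757e-01] 0.042972522600445526
[[ 2.16213593e-04  9.59889010e-01  2.80380172e-01  7.19318870e-02]
 [ 9.99999963e-01 -2.54266506e-04  9.93438294e-05 -1.28438440e-03]
 [ 1.66650337e-04  2.80380140e-01 -9.59889030e-01 -1.17184274e-01]
 [ 0.00000000e+00  0.00000000e+00  0.00000000e+00  1.00000000e+00]] [[305.47416333   0.         319.02536033]
 [  0.         305.47416333 200.07377988]
 [  0.           0.           1.        ]]
```

View pics/w1.png

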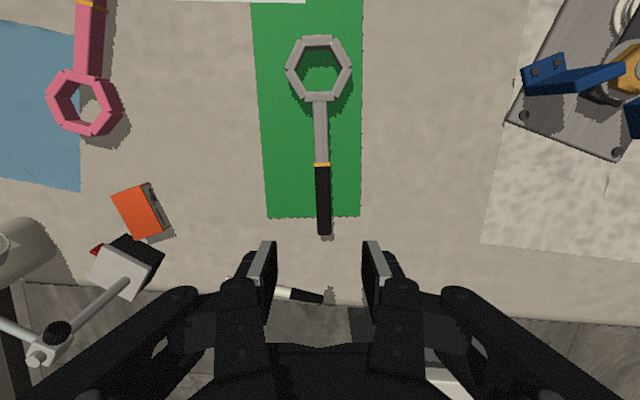

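The wrist view shows the wrench ring at (319,68), its yellow band at (321,164) and the grip end at (324,235). I'll measure these by rays at the top face, z ≈ 0.027.

```bash
cat >> h.py <<'E'
def cam(f,s):
    T=f.get("world_from_camera")
    if T is None:
        A=np.eye(4);A[:3,:3]=R.from_rotvec(s["tool_rot"]).as_matrix();A[:3,3]=s["eef_pos"];T=A@f["hand_eye"]
    return T
def ray(f,s,uv,z):
    T=cam(f,s);K=f["K"];uv=np.atleast_2d(uv).astype(float)
    d=np.c_[(uv[:,0]-K[0,2])/K[0,0],-(uv[:,1]-K[1,2])/K[1,1],-np.ones(len(uv))]@T[:3,:3].T
    return T[:3,3]+d*((z-T[2,3])/d[:,2])[:,None]
def wrench_wrist(f,s,z=.027,box=(270,25,365,240)):
    """steel+rubber+band mask on green -> ring centre, direction outward"""
    im=f["pixels"];h=cv2.cvtColor(im,cv2.COLOR_BGR2HSV);u0,v0,u1,v1=box
    hole=None
    g=((h[...,0]>45)&(h[...,0]<80)&(h[...,1]>120)).astype(np.uint8)
    c,hi=cv2.findContours(g,cv2.RETR_CCOMP,cv2.CHAIN_APPROX_NONE)
    return c
E
python3 - <<'E'
from h import *
f=dict(np.load("w1.npz"));s=f;im=f["pixels"];h=cv2.cvtColor(im,cv2.COLOR_BGR2HSV)
g=((h[...,0]>45)&(h[...,0]<80)&(h[...,1]>120))
P=pts(f,s)
hi=(P[...,2]>.015)&(P[...,2]<.04);hi[:, :270]=0;hi[:,370:]=0;hi[238:]=0
print("z top",np.median(P[hi][:,2]),hi.sum())
hi=hi.astype(np.uint8)
c,_=cv2.findContours(hi,cv2.RETR_CCOMP,cv2.CHAIN_APPROX_NONE)
for k in c:
    a=cv2.contourArea(k)
    if a>200:
        q=ray(f,s,k[:,0],.027)[:,:2].astype(np.float32);(m,r)=cv2.minEnclosingCircle(q);M=cv2.moments(q.reshape(-1,1,2));print(a,m,r,M["m10"]/M["m00"],M["m01"]/M["m00"])
v,u=np.nonzero(hi);q=ray(f,s,np.c_[u,v],.027)[:,:2]
y=(h[...,0]>15)&(h[...,0]<32)&(h[...,1]>150);y[:150]=0;y[180:]=0;y[:,:305]=0;y[:,340:]=0
b=np.argwhere(y)[:,::-1];print("band",ray(f,s,b.mean(0),.027),len(b))
hd=(v>105);ln=cv2.fitLine(q[hd].astype(np.float32),cv2.DIST_L2,0,.01,.01).ravel();print("handle",ln,np.degrees(np.arctan2(ln[1],ln[0])))
print("x range",q.min(0),q.max(0))
E
```

```text
z top 0.02651514189127227 4016
5286.5 (0.4986262321472168, 0.26603856682777405) 0.11051083356142044 0.5298671154767596 0.2690441055100677
1562.5 (0.5749990940093994, 0.27465876936912537) 0.024868488311767578 0.574675250193005 0.27470047001250786
band [[0.47597128 0.26238451 0.027     ]] 71
handle [0.9921469  0.12507784 0.4671301  0.26112938] 7.185251
x range [0.389003   0.23939617] [0.60901315 0.30986733]
```

{"method": "apply_moves", "body": {"moves": [{"xyz":[-0.096,0.127,1],"rot":[0,0,-0.33],"fingers":0},{"xyz":[0,0,1],"rot":[0,0,0],"fingers":0},{"xyz":[0,0,1],"rot":[0,0,0],"fingers":0},{"xyz":[0,0,1],"rot":[0,0,0],"fingers":0},{"xyz":[0,0,1],"rot":[0,0,0],"fingers":0},{"xyz":[0,0,1],"rot":[0,0,0],"fingers":0},{"xyz":[0,0,1],"rot":[0,0,0],"fingers":0},{"xyz":[0,0,1],"rot":[0,0,0],"fingers":0},{"xyz":[0,0,1],"rot":[0,0,0],"fingers":0},{"xyz":[0,0,1],"rot":[0,0,0],"fingers":0},{"xyz":[0,0,0.5],"rot":[0,0,0],"fingers":0},{"xyz":[0,0,0.5],"rot":[0,0,0],"fingers":0},{"xyz":[0,0,0.27],"rot":[0,0,0],"fingers":0},{"xyz":[0,0,0],"rot":[0,0,0],"fingers":0}]}}

```text
clock: 7.35
eef_pos: [0.4611, 0.2606, 0.0306]
tool_rot: [3.135, 0.193, -0.001]
wrist_force: [0.0, 0.1, 0.3]
opening: 0.0425
grip_force: 0.0
```

{"method": "apply_moves", "body": {"moves": [{"fingers":-1,"xyz":[0,0,0],"rot":[0,0,0]},{"fingers":-1,"xyz":[0,0,0],"rot":[0,0,0]},{"fingers":-1,"xyz":[0,0,0],"rot":[0,0,0]},{"fingers":-1,"xyz":[0,0,0],"rot":[0,0,0]},{"fingers":-1,"xyz":[0,0,0],"rot":[0,0,0]},{"fingers":-1,"xyz":[0,0,0],"rot":[0,0,0]}]}}

```text
clock: 7.95
eef_pos: [0.4616, 0.2608, 0.0319]
tool_rot: [-3.135, -0.195, -0.002]
wrist_force: [-0.6, -1.7, 6.8]
opening: 0.0166
grip_force: 60.8
```

{"method": "apply_moves", "body": {"moves": [{"xyz":[0,0,-0.3],"rot":[0,0,0],"fingers":-1},{"xyz":[0,0,-0.7],"rot":[0,0,0],"fingers":-1},{"xyz":[0,0,-1],"rot":[0,0,0],"fingers":-1},{"xyz":[0,0,-1],"rot":[0,0,0],"fingers":-1},{"xyz":[0,0,-1],"rot":[0,0,0],"fingers":-1},{"xyz":[0,0,-1],"rot":[0,0,0],"fingers":-1},{"xyz":[-0.277,0.939,0],"rot":[0,0,0],"fingers":-1},{"xyz":[-0.277,0.939,0],"rot":[0,0,0],"fingers":-1},{"xyz":[-0.277,0.939,0],"rot":[0,0,0],"fingers":-1},{"xyz":[-0.277,0.939,0],"rot":[0,0,0],"fingers":-1},{"xyz":[-0.277,0.939,0],"rot":[0,0,0],"fingers":-1},{"xyz":[-0.277,0.939,0],"rot":[0,0,0],"fingers":-1},{"xyz":[-0.277,0.939,0],"rot":[0,0,0],"fingers":-1},{"xyz":[-0.277,0.939,0],"rot":[0,0,0],"fingers":-1},{"xyz":[-0.277,0.939,0],"rot":[0,0,0],"fingers":-1},{"xyz":[-0.277,0.939,0],"rot":[0,0,0],"fingers":-1},{"xyz":[-0.277,0.939,0],"rot":[0,0,0],"fingers":-1},{"xyz":[-0.277,0.939,0],"rot":[0,0,0],"fingers":-1},{"xyz":[-0.277,0.939,0],"rot":[0,0,0],"fingers":-1}]}}

```text
clock: 9.85
eef_pos: [0.4192, 0.0079, 0.1309]
tool_rot: [-3.136, -0.194, -0.0]
wrist_force: [0.8, -0.0, -3.7]
opening: 0.0166
grip_force: 59.6
```

{"method": "apply_moves", "body": {"moves": [{"xyz":[0,0,0],"rot":[0,0,0.81],"fingers":-1},{"xyz":[0,0,0],"rot":[0,0,0.81],"fingers":-1},{"xyz":[0,0,0],"rot":[0,0,0.81],"fingers":-1},{"xyz":[0,0,0],"rot":[0,0,0.81],"fingers":-1},{"xyz":[0,0,0],"rot":[0,0,0],"fingers":-1},{"xyz":[0,0,0],"rot":[0,0,0],"fingers":-1}]}}

```text
clock: 10.45
eef_pos: [0.4196, 0.0089, 0.1309]
tool_rot: [-3.114, 0.412, -0.0]
wrist_force: [-1.0, -0.1, -3.7]
opening: 0.0167
grip_force: 59.6
```

```bash
python3 - <<'E'
from h import *
s=bot.state();print(s["clock"],s["eef_pos"],R.from_rotvec(s["tool_rot"]).as_matrix().round(4),s["joint_pos"].round(3),s["opening"],s["wrist_force"],s["wrist_torque"])
f=bot.grab_frame("wrist");cv2.imwrite("pics/w2.png",f["pixels"]);np.savez("w2.npz",**f,eef_pos=s["eef_pos"],tool_rot=s["tool_rot"])
E
```

```text
10.45 [0.41960733 0.00894566 0.13090331] [[ 9.657e-01 -2.598e-01  1.000e-04]
 [-2.598e-01 -9.657e-01  0.000e+00]
 [ 0.000e+00 -0.000e+00 -1.000e+00]] [ 0.398  0.082 -0.438 -0.    -1.051  0.91 ] 0.016700063850276912 [-1.01078736 -0.07907208 -3.67012571] [0.04016887 0.01437015 0.04919835]
```

View pics/w2.png

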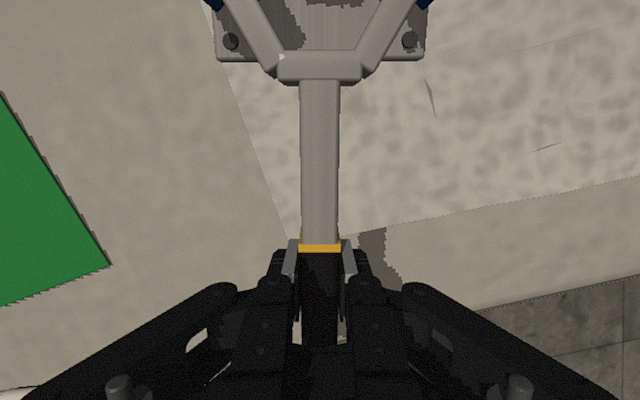

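The wrist view shows the handle straight in the jaws (301–339 px), the yellow band at (320,248) and the ring's near flat at the top edge. To see the nut beside the handle I'll shift forward and sideways.

{"method": "apply_moves", "body": {"moves": [{"xyz":[1,-0.45,0],"rot":[0,0,0],"fingers":-1},{"xyz":[1,-0.45,0],"rot":[0,0,0],"fingers":-1},{"xyz":[1,-0.45,0],"rot":[0,0,0],"fingers":-1},{"xyz":[1,-0.45,0],"rot":[0,0,0],"fingers":-1},{"xyz":[1,-0.45,0],"rot":[0,0,0],"fingers":-1},{"xyz":[0,0,0],"rot":[0,0,0],"fingers":-1},{"xyz":[0,0,0],"rot":[0,0,0],"fingers":-1}]}}

```text
clock: 11.2
eef_pos: [0.5279, 0.0266, 0.1303]
tool_rot: [3.114, -0.414, -0.002]
wrist_force: [-0.0, -0.4, -3.8]
opening: 0.0165
grip_force: 59.6
```

```bash
python3 - <<'E'
from h import *
s=bot.state();print(s["clock"],s["eef_pos"],s["tool_rot"])
f=bot.grab_frame("wrist");cv2.imwrite("pics/w3.png",f["pixels"]);np.savez("w3.npz",**f,eef_pos=s["eef_pos"],tool_rot=s["tool_rot"])
f=dict(np.load("w2.npz"));h=cv2.cvtColor(f["pixels"],cv2.COLOR_BGR2HSV)
y=(h[...,0]>12)&(h[...,0]<32)&(h[...,1]>140);y[:235]=0;y[260:]=0;y[:,:295]=0;y[:,345:]=0
b=np.argwhere(y)[:,::-1];print(b.min(0),b.max(0))
Rm=R.from_rotvec(f["tool_rot"]).as_matrix()
tl=lambda uv:(ray(f,f,uv,f["eef_pos"][2]-.005)-f["eef_pos"])@Rm
print("band",tl(b.mean(0)))
g=cv2.cvtColor(f["pixels"],cv2.COLOR_BGR2GRAY).astype(float)
for v in(100,160,220):
    d=np.diff(cv2.GaussianBlur(g,(1,5),0)[v,285:355]);print(v,np.abs(d).argsort()[-4:]+285)
E
```

```text
11.2 [0.52785606 0.02656175 0.13026638] [ 3.11382997e+00 -4.13548126e-01 -2.15595984e-03]
[298 235] [340 259]
band [[ 0.01423329 -0.00142502  0.00500075]]
100 [338 298 340 339]
160 [337 300 339 338]
220 [300 301 338 337]
```

View pics/w3.png

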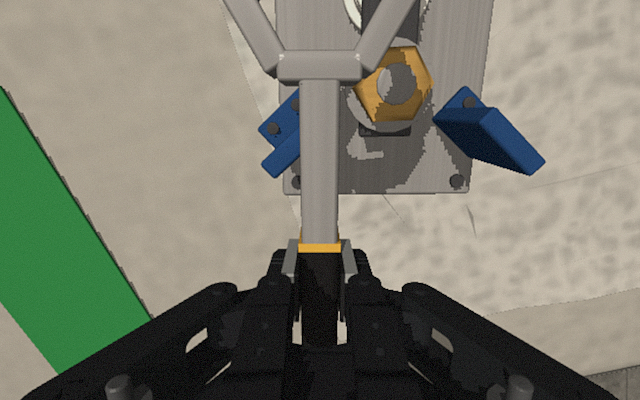

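The nut shows at (397,83), with a clear outline beside the handle.

```bash
python3 - <<'E'
from h import *
f=dict(np.load("w3.npz"));h=cv2.cvtColor(f["pixels"],cv2.COLOR_BGR2HSV)
y=((h[...,0]>10)&(h[...,0]<32)&(h[...,1]>110)).astype(np.uint8);y[:30]=0;y[140:]=0;y[:,:345]=0;y[:,445:]=0
c=max(cv2.findContours(y,0,cv2.CHAIN_APPROX_NONE)[0],key=cv2.contourArea);hull=cv2.convexHull(c)
print(cv2.contourArea(c),cv2.contourArea(hull))
Rm=R.from_rotvec(f["tool_rot"]).as_matrix()
for eps in(3,4,5,6):
    a=cv2.approxPolyDP(hull,eps,True)[:,0];print(eps,a.tolist())
P=pts(f,f)
m=y.astype(bool)
print(np.percentile(P[m][:,2],[5,25,50,75,95]))
# hexagon side directions from hull
q=ray(f,f,hull[:,0],.052)[:,:2]
tq=(np.c_[q,np.full(len(q),.052)]-f["eef_pos"])@Rm
print("hull centre tool",[(tq[:,i].min()+tq[:,i].max())/2 for i in(0,1)],np.ptp(tq,0))
e=np.roll(q,-1,0)-q;L=np.hypot(*e.T);A=np.degrees(np.arctan2(e[:,1],e[:,0]))
print("yaw mod60",np.degrees(np.angle((L**2*np.exp(6j*np.radians(A))).sum()))/6)
top=P[...,2]>.0565; t=top&m
qt=P[t][:,:2].astype(np.float32);print("top face",t.sum(),cv2.minEnclosingCircle(qt))
hh=cv2.convexHull(qt)[:,0];e=np.roll(hh,-1,0)-hh;L=np.hypot(*e.T);A=np.arctan2(e[:,1],e[:,0]);print(np.degrees(np.angle((L**2*np.exp(6j*A)).sum()))/6)
im=f["pixels"][30:140,340:450].copy();cv2.imwrite("pics/nut.png",cv2.resize(im,None,fx=5,fy=5,interpolation=cv2.INTER_CUBIC))
E
```

```text
3983.0 4220.0
3 [[415, 46], [433, 81], [411, 119], [372, 121], [353, 85], [390, 47]]
4 [[415, 46], [433, 81], [411, 119], [372, 121], [353, 85], [390, 47]]
5 [[415, 46], [433, 81], [411, 119], [372, 121], [353, 85], [390, 47]]
6 [[415, 46], [433, 81], [411, 119], [372, 121], [353, 85], [390, 47]]
[0.05213579 0.05565065 0.05718827 0.05785461 0.05879021]
hull centre tool [np.float64(0.08650105124181909), np.float64(0.04259416807010136)] [4.21826366e-02 4.84490889e-02 6.21472841e-05]
yaw mod60 12.236906026705705
top face 1841 ((0.5965901017189026, -0.024041898548603058), 0.033467039465904236)
4.285996
```

View pics/nut.png

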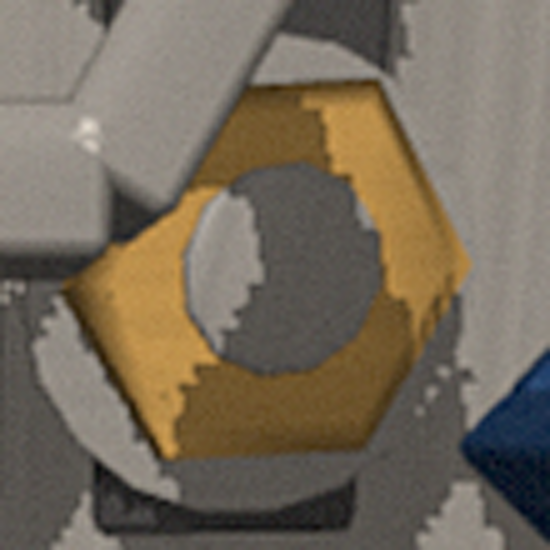

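```bash
python3 - <<'E'
from h import *
from scipy.optimize import least_squares as ls
f=dict(np.load("w3.npz"))
Rm=R.from_rotvec(f["tool_rot"]).as_matrix()
uv=np.array([[434,83.6],[413.6,121],[373,122],[353,87.6],[415.6,46]])
q=((ray(f,f,uv,.052)-f["eef_pos"])@Rm)[:,:2]
k=np.array([0,1,2,3,5])
# image right=tool y, image down=-tool x
def res(p,r=.02425): 
    a=p[2]+k*np.pi/3; return (np.c_[p[0]-r*np.sin(a),p[1]+r*np.cos(a)]-q).ravel()
o=ls(res,[.086,.0426,0]);print(o.x,np.degrees(o.x[2]),(res(o.x)*1e3).round(1))
c=f["eef_pos"]+Rm@np.r_[o.x[:2],0];print("nut world",c)
for du in (0,1): 
    pass
E
```

```text
[ 0.08604665  0.04340922 -0.04643401] -2.660472528232013 [ 0.   0.2  0.2 -0.6 -0.3  0.3  0.1  0.2 -0.  -0. ]
nut world [ 0.59958927 -0.03780225  0.13017998]
```

The five visible corners fit a regular 42 mm hexagon to 0.6 mm. The nut sits at tool (86.0, 43.4) mm, turned −2.7° from the wrench's fit. I'll bring the ring over it and start down.

{"method": "apply_moves", "body": {"moves": [{"xyz":[-0.47,0.835,0],"rot":[0,0,0],"fingers":-1},{"xyz":[-0.47,0.835,0],"rot":[0,0,0],"fingers":-1},{"xyz":[-0.47,0.835,0],"rot":[0,0,0],"fingers":-1},{"xyz":[0,0,0],"rot":[0,0,-0.387],"fingers":-1},{"xyz":[0,0,0.7],"rot":[0,0,0],"fingers":-1},{"xyz":[0,0,0.7],"rot":[0,0,0],"fingers":-1},{"xyz":[0,0,0.5],"rot":[0,0,0],"fingers":-1},{"xyz":[0,0,0],"rot":[0,0,0],"fingers":-1},{"xyz":[0,0,0],"rot":[0,0,0],"fingers":-1}]}}

```text
clock: 12.15
eef_pos: [0.4878, -0.0143, 0.0932]
tool_rot: [3.123, -0.342, 0.0]
wrist_force: [-0.2, 0.2, -3.3]
opening: 0.0166
grip_force: 59.6
```

```bash
python3 - <<'E'
from h import *
s=bot.state();print(s["clock"],s["eef_pos"],s["tool_rot"],s["wrist_force"],s["wrist_torque"])
f=bot.grab_frame("top")
cv2.imwrite("pics/seat.png",cv2.resize(f["pixels"][170:250,310:390],None,fx=7,fy=7,interpolation=cv2.INTER_CUBIC))
E
```

```text
12.15 [ 0.48779302 -0.01431863  0.09323739] [ 3.12269077e+00 -3.41767881e-01  3.84083554e-04] [-0.17917807  0.18035262 -3.32295458] [ 0.01359121 -0.00464199 -0.01055537]
```

View pics/seat.png

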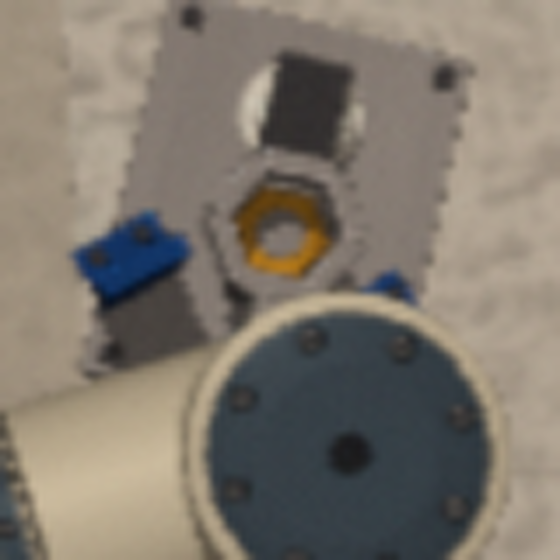

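The ring is centred over the brass nut. I'll continue down.

{"method": "apply_moves", "body": {"moves": [{"xyz":[0,0,0.2],"rot":[0,0,0],"fingers":-1},{"xyz":[0,0,0.2],"rot":[0,0,0],"fingers":-1},{"xyz":[0,0,0.2],"rot":[0,0,0],"fingers":-1},{"xyz":[0,0,0],"rot":[0,0,0],"fingers":-1}]}}

```text
clock: 12.6
eef_pos: [0.4873, -0.0143, 0.0802]
tool_rot: [3.122, -0.343, -0.002]
wrist_force: [-1.0, 0.3, -3.6]
opening: 0.0167
grip_force: 59.6
```

{"method": "apply_moves", "body": {"moves": [{"xyz":[0,0,0.15],"rot":[0,0,0],"fingers":-1},{"xyz":[0,0,0.15],"rot":[0,0,0],"fingers":-1},{"xyz":[0,0,0.15],"rot":[0,0,0],"fingers":-1},{"xyz":[0,0,0.1],"rot":[0,0,0],"fingers":-1},{"xyz":[0,0,0],"rot":[0,0,0],"fingers":-1}]}}

```text
clock: 13.1
eef_pos: [0.4878, -0.0143, 0.0698]
tool_rot: [3.123, -0.342, -0.0]
wrist_force: [-0.6, 0.6, -1.8]
opening: 0.0169
grip_force: 60.0
```

Seated: z is 0.0698 against 0.0699 expected, with light contact. Stroke 1 begins gently with a check.

{"method": "apply_moves", "body": {"moves": [{"xyz":[0.0103,-0.3424,0],"rot":[0,0,0.5],"fingers":-1},{"xyz":[0.0103,-0.3424,0],"rot":[0,0,0.5],"fingers":-1},{"xyz":[0.0103,-0.3424,0],"rot":[0,0,0.5],"fingers":-1},{"xyz":[0.0103,-0.3424,0],"rot":[0,0,0.5],"fingers":-1}]}}

```text
clock: 13.5
eef_pos: [0.4966, 0.0117, 0.0699]
tool_rot: [3.058, -0.717, -0.001]
wrist_force: [-0.7, -0.6, -2.5]
opening: 0.0169
grip_force: 59.9
```

```bash
cat >> h.py <<'E'
def rep(c=(.5993,-.039)):
    s=bot.state();Rm=R.from_rotvec(s["tool_rot"]).as_matrix();p=s["eef_pos"]
    psi=np.degrees(np.arctan2(Rm[1,0],Rm[0,0]));d=np.array([*c])-p[:2]
    F=Rm.T@s["wrist_force"];M=Rm.T@s["wrist_torque"]
    print(f"t {s['clock']:.2f} p {p.round(4)} psi {psi:.2f} r {np.hypot(*d)*1e3:.1f} posang {np.degrees(np.arctan2(d[1],d[0])):.2f} Ftool {F.round(2)} Mtool {M.round(3)} tau {F[1]*.115+M[2]:.3f}/{F[1]*.115-M[2]:.3f}")
E
python3 -c "
from h import *
rep()"
```

```text
t 13.50 p [0.4966 0.0117 0.0699] psi -26.40 r 114.5 posang -26.27 Ftool [-0.35  0.88  2.51] Mtool [-0.271 -0.28  -0.14 ] tau -0.039/0.241
```

The torque estimate F_y·r − M_z reads 0.24 N·m, which matches the drag. I'll finish stroke 1.

{"method": "apply_moves", "body": {"moves": [{"xyz":[0.0103,-0.3424,0],"rot":[0,0,0.5],"fingers":-1},{"xyz":[0.0103,-0.3424,0],"rot":[0,0,0.5],"fingers":-1},{"xyz":[0.0103,-0.3424,0],"rot":[0,0,0.5],"fingers":-1},{"xyz":[0.0103,-0.3424,0],"rot":[0,0,0.5],"fingers":-1},{"xyz":[0.0103,-0.3424,0],"rot":[0,0,0.5],"fingers":-1},{"xyz":[0.0103,-0.3424,0],"rot":[0,0,0.5],"fingers":-1},{"xyz":[0.0103,-0.3424,0],"rot":[0,0,0.5],"fingers":-1},{"xyz":[0.0103,-0.3424,0],"rot":[0,0,0.5],"fingers":-1},{"xyz":[0,0,0],"rot":[0,0,0],"fingers":-1}]}}

```text
clock: 14.4
eef_pos: [0.5319, 0.0536, 0.0698]
tool_rot: [2.802, -1.421, -0.001]
wrist_force: [-2.1, 0.5, -1.9]
opening: 0.0161
grip_force: 60.0
```

```bash
python3 -c "
from h import *
rep()"
```

```text
t 14.40 p [0.5319 0.0536 0.0698] psi -53.79 r 114.5 posang -53.95 Ftool [-1.68  1.4   1.9 ] Mtool [-0.277 -0.664  0.077] tau 0.238/0.084
```

{"method": "apply_moves", "body": {"moves": [{"xyz":[0.014,0.399,0],"rot":[0,0,-0.583],"fingers":-1},{"xyz":[0,0,-0.3],"rot":[0,0,0],"fingers":-1},{"xyz":[0,0,-0.5],"rot":[0,0,0],"fingers":-1},{"xyz":[0,0,-0.5],"rot":[0,0,0],"fingers":-1},{"xyz":[0.0313,0.5968,0],"rot":[0,0,-0.8727],"fingers":-1},{"xyz":[0.0313,0.5968,0],"rot":[0,0,-0.8727],"fingers":-1},{"xyz":[0.0313,0.5968,0],"rot":[0,0,-0.8727],"fingers":-1},{"xyz":[0.0313,0.5968,0],"rot":[0,0,-0.8727],"fingers":-1},{"xyz":[0.0313,0.5968,0],"rot":[0,0,-0.8727],"fingers":-1},{"xyz":[0.0313,0.5968,0],"rot":[0,0,-0.8727],"fingers":-1},{"xyz":[0.0313,0.5968,0],"rot":[0,0,-0.8727],"fingers":-1},{"xyz":[0.0313,0.5968,0],"rot":[0,0,-0.8727],"fingers":-1},{"xyz":[0.0313,0.5968,0],"rot":[0,0,-0.8727],"fingers":-1},{"xyz":[0.0313,0.5968,0],"rot":[0,0,-0.8727],"fingers":-1},{"xyz":[0,0,0],"rot":[0,0,0],"fingers":-1},{"xyz":[0,0,0],"rot":[0,0,0],"fingers":-1}]}}

```text
clock: 16.0
eef_pos: [0.4873, -0.0592, 0.0966]
tool_rot: [-3.129, -0.275, -0.002]
wrist_force: [-0.2, 0.6, -3.9]
opening: 0.0167
grip_force: 59.7
```

```bash
python3 -c "
from h import *
rep()
f=bot.grab_frame('top')
cv2.imwrite('pics/seat2.png',cv2.resize(f['pixels'][170:250,310:390],None,fx=7,fy=7,interpolation=cv2.INTER_CUBIC))"
```

```text
t 16.00 p [ 0.4873 -0.0592  0.0966] psi 10.06 r 113.8 posang 10.24 Ftool [-0.1  -0.58  3.92] Mtool [ 0.02   0.007 -0.017] tau -0.083/-0.050
```

View pics/seat2.png

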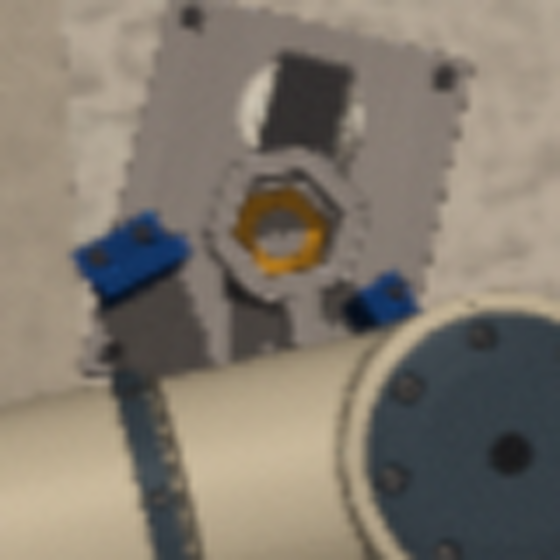

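{"method": "apply_moves", "body": {"moves": [{"xyz":[-0.02,0,0.5],"rot":[0,0,0],"fingers":-1},{"xyz":[0,0,0.2],"rot":[0,0,0],"fingers":-1},{"xyz":[0,0,0.2],"rot":[0,0,0],"fingers":-1},{"xyz":[0,0,0.2],"rot":[0,0,0],"fingers":-1},{"xyz":[0,0,0.2],"rot":[0,0,0],"fingers":-1},{"xyz":[0,0,0],"rot":[0,0,0],"fingers":-1}]}}

```text
clock: 16.65
eef_pos: [0.4865, -0.0594, 0.0697]
tool_rot: [3.129, 0.281, -0.0]
wrist_force: [-1.3, 0.4, -0.9]
opening: 0.0165
grip_force: 60.1
```

```bash
python3 -c "
from h import *
rep()"
```

```text
t 16.65 p [ 0.4865 -0.0594  0.0697] psi 10.25 r 114.6 posang 10.24 Ftool [-1.22 -0.65  0.9 ] Mtool [ 0.244 -0.272 -0.057] tau -0.133/-0.018
```

Seated (z 0.0697). Stroke 2 takes it up to about 95° in total, which is still short of the earliest possible stop at 106°.

{"method": "apply_moves", "body": {"moves": [{"xyz":[0.0103,-0.3424,0],"rot":[0,0,0.5],"fingers":-1},{"xyz":[0.0103,-0.3424,0],"rot":[0,0,0.5],"fingers":-1},{"xyz":[0.0103,-0.3424,0],"rot":[0,0,0.5],"fingers":-1},{"xyz":[0.0103,-0.3424,0],"rot":[0,0,0.5],"fingers":-1},{"xyz":[0.0103,-0.3424,0],"rot":[0,0,0.5],"fingers":-1},{"xyz":[0.0103,-0.3424,0],"rot":[0,0,0.5],"fingers":-1},{"xyz":[0.0103,-0.3424,0],"rot":[0,0,0.5],"fingers":-1},{"xyz":[0.0103,-0.3424,0],"rot":[0,0,0.5],"fingers":-1},{"xyz":[0.0103,-0.3424,0],"rot":[0,0,0.5],"fingers":-1},{"xyz":[0.0103,-0.3424,0],"rot":[0,0,0.5],"fingers":-1},{"xyz":[0.0103,-0.3424,0],"rot":[0,0,0.5],"fingers":-1},{"xyz":[0.0103,-0.3424,0],"rot":[0,0,0.5],"fingers":-1},{"xyz":[0.0103,-0.3424,0],"rot":[0,0,0.5],"fingers":-1},{"xyz":[0.0103,-0.3424,0],"rot":[0,0,0.5],"fingers":-1},{"xyz":[0.0103,-0.3424,0],"rot":[0,0,0.5],"fingers":-1},{"xyz":[0.0103,-0.3424,0],"rot":[0,0,0.5],"fingers":-1},{"xyz":[0.0103,-0.3424,0],"rot":[0,0,0.5],"fingers":-1},{"xyz":[0.0103,-0.3424,0],"rot":[0,0,0.5],"fingers":-1},{"xyz":[0,0,0],"rot":[0,0,0],"fingers":-1}]}}

```text
clock: 18.55
eef_pos: [0.5284, 0.0509, 0.0699]
tool_rot: [-2.828, 1.369, 0.0]
wrist_force: [-1.4, 0.0, -2.7]
opening: 0.0164
grip_force: 59.9
```

```bash
python3 -c "
from h import *
rep()"
```

```text
t 18.55 p [0.5284 0.0509 0.0699] psi -51.66 r 114.5 posang -51.74 Ftool [-0.84  1.06  2.74] Mtool [-0.072 -0.318  0.051] tau 0.173/0.070
```

{"method": "apply_moves", "body": {"moves": [{"xyz":[0.014,0.399,0],"rot":[0,0,-0.583],"fingers":-1},{"xyz":[0,0,-0.3],"rot":[0,0,0],"fingers":-1},{"xyz":[0,0,-0.5],"rot":[0,0,0],"fingers":-1},{"xyz":[0,0,-0.5],"rot":[0,0,0],"fingers":-1},{"xyz":[0.0313,0.5968,0],"rot":[0,0,-0.8727],"fingers":-1},{"xyz":[0.0313,0.5968,0],"rot":[0,0,-0.8727],"fingers":-1},{"xyz":[0.0313,0.5968,0],"rot":[0,0,-0.8727],"fingers":-1},{"xyz":[0.0313,0.5968,0],"rot":[0,0,-0.8727],"fingers":-1},{"xyz":[0.0313,0.5968,0],"rot":[0,0,-0.8727],"fingers":-1},{"xyz":[0.0313,0.5968,0],"rot":[0,0,-0.8727],"fingers":-1},{"xyz":[0.0313,0.5968,0],"rot":[0,0,-0.8727],"fingers":-1},{"xyz":[0.0313,0.5968,0],"rot":[0,0,-0.8727],"fingers":-1},{"xyz":[0.0313,0.5968,0],"rot":[0,0,-0.8727],"fingers":-1},{"xyz":[0.0313,0.5968,0],"rot":[0,0,-0.8727],"fingers":-1},{"xyz":[0,0,0],"rot":[0,0,0],"fingers":-1}]}}

```text
clock: 20.05
eef_pos: [0.4878, -0.0644, 0.0968]
tool_rot: [3.123, 0.338, 0.002]
wrist_force: [-0.1, -0.3, -4.1]
opening: 0.0162
grip_force: 59.7
```

{"method": "apply_moves", "body": {"moves": [{"xyz":[0,0,0.5],"rot":[0,0,0],"fingers":-1},{"xyz":[0,0,0.2],"rot":[0,0,0],"fingers":-1},{"xyz":[0,0,0.2],"rot":[0,0,0],"fingers":-1},{"xyz":[0,0,0.2],"rot":[0,0,0],"fingers":-1},{"xyz":[0,0,0.2],"rot":[0,0,0],"fingers":-1},{"xyz":[0,0,0],"rot":[0,0,0],"fingers":-1}]}}

```text
clock: 20.65
eef_pos: [0.4874, -0.0634, 0.0697]
tool_rot: [3.123, 0.339, -0.0]
wrist_force: [-1.1, 1.2, -0.3]
opening: 0.0168
grip_force: 60.1
```

```bash
python3 -c "
from h import *
rep()"
```

```text
t 20.65 p [ 0.4874 -0.0634  0.0697] psi 12.38 r 114.5 posang 12.30 Ftool [-0.79 -1.43  0.31] Mtool [ 0.269 -0.199 -0.1  ] tau -0.264/-0.065
```

Seated. From the nut's first orientation plus the 4° play, the stop must come at tool yaw between about −0.5° and −30°. I'll advance freely to about +2°, then probe.

{"method": "apply_moves", "body": {"moves": [{"xyz":[0.0023,-0.2284,0],"rot":[0,0,0.3333],"fingers":-1},{"xyz":[0.0023,-0.2284,0],"rot":[0,0,0.3333],"fingers":-1},{"xyz":[0.0023,-0.2284,0],"rot":[0,0,0.3333],"fingers":-1},{"xyz":[0.0023,-0.2284,0],"rot":[0,0,0.3333],"fingers":-1},{"xyz":[0.0011,-0.1142,0],"rot":[0,0,0.1667],"fingers":-1},{"xyz":[0,0,0],"rot":[0,0,0],"fingers":-1},{"xyz":[0,0,0],"rot":[0,0,0],"fingers":-1}]}}

```text
clock: 21.35
eef_pos: [0.4848, -0.0433, 0.07]
tool_rot: [3.141, 0.057, 0.0]
wrist_force: [0.4, -2.2, -4.2]
opening: 0.0167
grip_force: 59.7
```

```bash
python3 -c "
from h import *
rep()"
```

```text
t 21.35 p [ 0.4848 -0.0433  0.07  ] psi 2.09 r 114.6 posang 2.13 Ftool [0.31 2.17 4.22] Mtool [-0.337  0.099  0.06 ] tau 0.309/0.190
```

{"method": "apply_moves", "body": {"moves": [{"xyz":[-0.1,0,0],"rot":[0,0,0],"fingers":-1},{"xyz":[0,0,0],"rot":[0,0,0],"fingers":-1},{"xyz":[0,0,0],"rot":[0,0,0],"fingers":-1}]}}

```text
clock: 21.65
eef_pos: [0.4846, -0.0432, 0.0706]
tool_rot: [-3.141, -0.057, -0.007]
wrist_force: [5.2, -1.7, -4.9]
opening: 0.0167
grip_force: 59.3
```

```bash
python3 -c "
from h import *
rep()"
```

```text
t 21.65 p [ 0.4846 -0.0432  0.0706] psi 2.10 r 114.8 posang 2.08 Ftool [5.08 1.91 4.93] Mtool [-0.657  1.705  0.06 ] tau 0.280/0.160
```

{"method": "apply_moves", "body": {"moves": [{"xyz":[0.1,0,0],"rot":[0,0,0],"fingers":-1},{"xyz":[0,0,0],"rot":[0,0,0],"fingers":-1}]}}

```text
clock: 21.85
eef_pos: [0.4847, -0.0433, 0.07]
tool_rot: [3.141, 0.057, 0.0]
wrist_force: [0.6, -0.3, -1.7]
opening: 0.0165
grip_force: 59.9
```

Arm stiffness is about 2.7 N/mm, so roughly 35–60 N·m/rad at the nut. Probing in 0.02 rad steps keeps the peak below 1.5 N·m or so.

{"method": "apply_moves", "body": {"moves": [{"xyz":[0.001,-0.0571,0],"rot":[0,0,0.0833],"fingers":-1},{"xyz":[0.001,-0.0571,0],"rot":[0,0,0.0833],"fingers":-1},{"xyz":[0.001,-0.0571,0],"rot":[0,0,0.0833],"fingers":-1},{"xyz":[0,0,0],"rot":[0,0,0],"fingers":-1}]}}

```text
clock: 22.25
eef_pos: [0.4847, -0.0397, 0.07]
tool_rot: [3.141, 0.009, 0.0]
wrist_force: [1.3, -2.8, -1.8]
opening: 0.0166
grip_force: 59.9
```

```bash
python3 -c "
from h import *
rep()"
```

```text
t 22.25 p [ 0.4847 -0.0397  0.07  ] psi 0.32 r 114.6 posang 0.35 Ftool [1.3  2.82 1.85] Mtool [-0.76   0.412  0.108] tau 0.433/0.217
```

{"method": "apply_moves", "body": {"moves": [{"xyz":[0.001,-0.0571,0],"rot":[0,0,0.0833],"fingers":-1},{"xyz":[0.001,-0.0571,0],"rot":[0,0,0.0833],"fingers":-1},{"xyz":[0,0,0],"rot":[0,0,0],"fingers":-1}]}}

```text
clock: 22.55
eef_pos: [0.4847, -0.0374, 0.07]
tool_rot: [3.141, -0.023, 0.0]
wrist_force: [1.0, -2.5, -2.0]
opening: 0.0168
grip_force: 59.9
```

```bash
python3 -c "
from h import *
rep()"
```

```text
t 22.55 p [ 0.4847 -0.0374  0.07  ] psi -0.83 r 114.6 posang -0.82 Ftool [1.03 2.5  1.97] Mtool [-0.754  0.407  0.143] tau 0.431/0.145
```

{"method": "apply_moves", "body": {"moves": [{"xyz":[0.0005,-0.0457,0],"rot":[0,0,0.0667],"fingers":-1},{"xyz":[0.0005,-0.0457,0],"rot":[0,0,0.0667],"fingers":-1},{"xyz":[0.0005,-0.0457,0],"rot":[0,0,0.0667],"fingers":-1},{"xyz":[0,0,0],"rot":[0,0,0],"fingers":-1}]}}

```text
clock: 22.95
eef_pos: [0.4847, -0.0346, 0.0699]
tool_rot: [3.141, -0.06, -0.0]
wrist_force: [0.9, -2.2, -1.5]
opening: 0.0166
grip_force: 59.9
```

```bash
python3 -c "
from h import *
rep()"
```

```text
t 22.95 p [ 0.4847 -0.0346  0.0699] psi -2.20 r 114.7 posang -2.18 Ftool [0.98 2.11 1.52] Mtool [-0.764  0.425  0.156] tau 0.399/0.087
```

{"method": "apply_moves", "body": {"moves": [{"xyz":[0.0005,-0.0457,0],"rot":[0,0,0.0667],"fingers":-1},{"xyz":[0.0005,-0.0457,0],"rot":[0,0,0.0667],"fingers":-1},{"xyz":[0.0005,-0.0457,0],"rot":[0,0,0.0667],"fingers":-1},{"xyz":[0,0,0],"rot":[0,0,0],"fingers":-1}]}}

```text
clock: 23.35
eef_pos: [0.4849, -0.0319, 0.0699]
tool_rot: [3.14, -0.098, -0.0]
wrist_force: [0.8, -2.2, -2.0]
opening: 0.0167
grip_force: 59.9
```

```bash
python3 -c "
from h import *
rep()"
```

```text
t 23.35 p [ 0.4849 -0.0319  0.0699] psi -3.58 r 114.7 posang -3.56 Ftool [0.9  2.12 1.95] Mtool [-0.742  0.448  0.052] tau 0.296/0.192
```

{"method": "apply_moves", "body": {"moves": [{"xyz":[0.0005,-0.0457,0],"rot":[0,0,0.0667],"fingers":-1},{"xyz":[0.0005,-0.0457,0],"rot":[0,0,0.0667],"fingers":-1},{"xyz":[0.0005,-0.0457,0],"rot":[0,0,0.0667],"fingers":-1},{"xyz":[0,0,0],"rot":[0,0,0],"fingers":-1}]}}

```text
clock: 23.75
eef_pos: [0.4851, -0.0292, 0.0699]
tool_rot: [3.139, -0.136, -0.0]
wrist_force: [0.6, -2.1, -1.2]
opening: 0.0166
grip_force: 59.9
```

```bash
python3 -c "
from h import *
rep()"
```

```text
t 23.75 p [ 0.4851 -0.0292  0.0699] psi -4.95 r 114.6 posang -4.93 Ftool [0.75 1.99 1.23] Mtool [-0.646  0.407  0.061] tau 0.290/0.169
```

{"method": "apply_moves", "body": {"moves": [{"xyz":[0.0005,-0.0457,0],"rot":[0,0,0.0667],"fingers":-1},{"xyz":[0.0005,-0.0457,0],"rot":[0,0,0.0667],"fingers":-1},{"xyz":[0.0005,-0.0457,0],"rot":[0,0,0.0667],"fingers":-1},{"xyz":[0,0,0],"rot":[0,0,0],"fingers":-1}]}}

```text
clock: 24.15
eef_pos: [0.4854, -0.0264, 0.0699]
tool_rot: [3.137, -0.173, -0.0]
wrist_force: [1.3, -2.1, -1.4]
opening: 0.0164
grip_force: 59.9
```

```bash
python3 -c "
from h import *
rep()"
```

```text
t 24.15 p [ 0.4854 -0.0264  0.0699] psi -6.33 r 114.6 posang -6.29 Ftool [1.56 1.93 1.44] Mtool [-0.641  0.365 -0.003] tau 0.219/0.225
```

{"method": "apply_moves", "body": {"moves": [{"xyz":[0.0005,-0.0457,0],"rot":[0,0,0.0667],"fingers":-1},{"xyz":[0.0005,-0.0457,0],"rot":[0,0,0.0667],"fingers":-1},{"xyz":[0.0005,-0.0457,0],"rot":[0,0,0.0667],"fingers":-1},{"xyz":[0,0,0],"rot":[0,0,0],"fingers":-1}]}}

```text
clock: 24.55
eef_pos: [0.4857, -0.0237, 0.0699]
tool_rot: [3.134, -0.211, -0.0]
wrist_force: [-0.0, -1.7, -1.4]
opening: 0.0167
grip_force: 60.0
```

```bash
python3 -c "
from h import *
rep()"
```

```text
t 24.55 p [ 0.4857 -0.0237  0.0699] psi -7.71 r 114.6 posang -7.68 Ftool [0.2  1.64 1.42] Mtool [-0.562  0.396  0.051] tau 0.240/0.138
```

{"method": "apply_moves", "body": {"moves": [{"xyz":[0.0005,-0.0457,0],"rot":[0,0,0.0667],"fingers":-1},{"xyz":[0.0005,-0.0457,0],"rot":[0,0,0.0667],"fingers":-1},{"xyz":[0.0005,-0.0457,0],"rot":[0,0,0.0667],"fingers":-1},{"xyz":[0,0,0],"rot":[0,0,0],"fingers":-1}]}}

```text
clock: 24.95
eef_pos: [0.4861, -0.021, 0.0699]
tool_rot: [-3.132, 0.249, 0.0]
wrist_force: [-1.0, -1.8, -1.1]
opening: 0.0165
grip_force: 60.0
```

```bash
python3 -c "
from h import *
rep()"
```

```text
t 24.95 p [ 0.4861 -0.021   0.0699] psi -9.08 r 114.6 posang -9.04 Ftool [-0.75  1.96  1.11] Mtool [-0.601  0.277  0.023] tau 0.249/0.202
```

{"method": "apply_moves", "body": {"moves": [{"xyz":[0.0005,-0.0457,0],"rot":[0,0,0.0667],"fingers":-1},{"xyz":[0.0005,-0.0457,0],"rot":[0,0,0.0667],"fingers":-1},{"xyz":[0.0005,-0.0457,0],"rot":[0,0,0.0667],"fingers":-1},{"xyz":[0,0,0],"rot":[0,0,0],"fingers":-1}]}}

```text
clock: 25.35
eef_pos: [0.4866, -0.0183, 0.0698]
tool_rot: [3.128, -0.286, -0.0]
wrist_force: [-0.3, -1.8, -1.7]
opening: 0.0168
grip_force: 60.0
```

```bash
python3 -c "
from h import *
rep()"
```

```text
t 25.35 p [ 0.4866 -0.0183  0.0698] psi -10.46 r 114.6 posang -10.40 Ftool [0.03 1.82 1.72] Mtool [-0.514  0.199 -0.011] tau 0.198/0.220
```

{"method": "apply_moves", "body": {"moves": [{"xyz":[0.0005,-0.0457,0],"rot":[0,0,0.0667],"fingers":-1},{"xyz":[0.0005,-0.0457,0],"rot":[0,0,0.0667],"fingers":-1},{"xyz":[0.0005,-0.0457,0],"rot":[0,0,0.0667],"fingers":-1},{"xyz":[0,0,0],"rot":[0,0,0],"fingers":-1}]}}

```text
clock: 25.75
eef_pos: [0.4871, -0.0156, 0.0698]
tool_rot: [3.125, -0.324, -0.0]
wrist_force: [0.4, -1.9, -1.0]
opening: 0.0168
grip_force: 60.0
```

```bash
python3 -c "
from h import *
rep()"
```

```text
t 25.75 p [ 0.4871 -0.0156  0.0698] psi -11.84 r 114.6 posang -11.77 Ftool [0.8  1.73 1.03] Mtool [-0.572  0.032  0.05 ] tau 0.249/0.149
```

{"method": "apply_moves", "body": {"moves": [{"xyz":[0.0005,-0.0457,0],"rot":[0,0,0.0667],"fingers":-1},{"xyz":[0.0005,-0.0457,0],"rot":[0,0,0.0667],"fingers":-1},{"xyz":[0.0005,-0.0457,0],"rot":[0,0,0.0667],"fingers":-1},{"xyz":[0,0,0],"rot":[0,0,0],"fingers":-1}]}}

```text
clock: 26.15
eef_pos: [0.4877, -0.013, 0.0698]
tool_rot: [-3.121, 0.362, 0.0]
wrist_force: [-1.1, -0.7, -1.2]
opening: 0.017
grip_force: 60.0
```

```bash
python3 -c "
from h import *
rep()"
```

```text
t 26.15 p [ 0.4877 -0.013   0.0698] psi -13.22 r 114.6 posang -13.14 Ftool [-0.89  0.89  1.19] Mtool [-0.531 -0.067  0.058] tau 0.161/0.044
```

{"method": "apply_moves", "body": {"moves": [{"xyz":[0.0005,-0.0457,0],"rot":[0,0,0.0667],"fingers":-1},{"xyz":[0.0005,-0.0457,0],"rot":[0,0,0.0667],"fingers":-1},{"xyz":[0.0005,-0.0457,0],"rot":[0,0,0.0667],"fingers":-1},{"xyz":[0,0,0],"rot":[0,0,0],"fingers":-1}]}}

```text
clock: 26.55
eef_pos: [0.4884, -0.0103, 0.0698]
tool_rot: [3.116, -0.399, -0.0]
wrist_force: [-1.1, -0.0, -1.3]
opening: 0.0167
grip_force: 60.0
```

```bash
python3 -c "
from h import *
rep()"
```

```text
t 26.55 p [ 0.4884 -0.0103  0.0698] psi -14.59 r 114.6 posang -14.53 Ftool [-1.06  0.29  1.33] Mtool [-0.41  -0.191 -0.021] tau 0.012/0.054
```

{"method": "apply_moves", "body": {"moves": [{"xyz":[0.0005,-0.0457,0],"rot":[0,0,0.0667],"fingers":-1},{"xyz":[0.0005,-0.0457,0],"rot":[0,0,0.0667],"fingers":-1},{"xyz":[0.0005,-0.0457,0],"rot":[0,0,0.0667],"fingers":-1},{"xyz":[0,0,0],"rot":[0,0,0],"fingers":-1}]}}

```text
clock: 26.95
eef_pos: [0.4891, -0.0076, 0.0698]
tool_rot: [3.111, -0.436, -0.0]
wrist_force: [-1.3, -0.1, -0.2]
opening: 0.0168
grip_force: 60.0
```

```bash
python3 -c "
from h import *
rep()"
```

```text
t 26.95 p [ 0.4891 -0.0076  0.0698] psi -15.97 r 114.6 posang -15.89 Ftool [-1.2   0.45  0.16] Mtool [-0.421 -0.357 -0.032] tau 0.019/0.084
```

{"method": "apply_moves", "body": {"moves": [{"xyz":[0.0005,-0.0457,0],"rot":[0,0,0.0667],"fingers":-1},{"xyz":[0.0005,-0.0457,0],"rot":[0,0,0.0667],"fingers":-1},{"xyz":[0.0005,-0.0457,0],"rot":[0,0,0.0667],"fingers":-1},{"xyz":[0,0,0],"rot":[0,0,0],"fingers":-1}]}}

```text
clock: 27.35
eef_pos: [0.4899, -0.005, 0.0698]
tool_rot: [3.106, -0.474, -0.001]
wrist_force: [-3.4, -0.0, -0.5]
opening: 0.0168
grip_force: 60.0
```

```bash
python3 -c "
from h import *
rep()"
```

```text
t 27.35 p [ 0.4899 -0.005   0.0698] psi -17.34 r 114.6 posang -17.26 Ftool [-3.24  1.04  0.47] Mtool [-0.42  -0.532 -0.036] tau 0.084/0.156
```

{"method": "apply_moves", "body": {"moves": [{"xyz":[-0.01,-0.0457,0],"rot":[0,0,0.0667],"fingers":-1},{"xyz":[-0.01,-0.0457,0],"rot":[0,0,0.0667],"fingers":-1},{"xyz":[0,-0.0457,0],"rot":[0,0,0.0667],"fingers":-1},{"xyz":[0,0,0],"rot":[0,0,0],"fingers":-1}]}}

```text
clock: 27.75
eef_pos: [0.4907, -0.0024, 0.0699]
tool_rot: [3.1, -0.511, 0.001]
wrist_force: [-0.3, -1.5, -2.4]
opening: 0.0166
grip_force: 59.9
```

```bash
python3 -c "
from h import *
rep()"
```

```text
t 27.75 p [ 0.4907 -0.0024  0.0699] psi -18.71 r 114.6 posang -18.65 Ftool [0.19 1.51 2.35] Mtool [-0.532  0.153  0.026] tau 0.200/0.148
```

{"method": "apply_moves", "body": {"moves": [{"xyz":[0,-0.0457,0],"rot":[0,0,0.0667],"fingers":-1},{"xyz":[0,-0.0457,0],"rot":[0,0,0.0667],"fingers":-1},{"xyz":[0,-0.0457,0],"rot":[0,0,0.0667],"fingers":-1},{"xyz":[0,0,0],"rot":[0,0,0],"fingers":-1}]}}

```text
clock: 28.15
eef_pos: [0.4916, 0.0003, 0.07]
tool_rot: [-3.093, 0.548, -0.001]
wrist_force: [1.0, -1.7, -2.8]
opening: 0.017
grip_force: 59.8
```

```bash
python3 -c "
from h import *
rep()"
```

```text
t 28.15 p [4.916e-01 3.000e-04 7.000e-02] psi -20.08 r 114.6 posang -20.05 Ftool [1.51 1.27 2.83] Mtool [-0.489  0.552  0.091] tau 0.238/0.055
```

{"method": "apply_moves", "body": {"moves": [{"xyz":[0.0005,-0.0457,0],"rot":[0,0,0.0667],"fingers":-1},{"xyz":[0.0005,-0.0457,0],"rot":[0,0,0.0667],"fingers":-1},{"xyz":[0.0005,-0.0457,0],"rot":[0,0,0.0667],"fingers":-1},{"xyz":[0,0,0],"rot":[0,0,0],"fingers":-1}]}}

```text
clock: 28.55
eef_pos: [0.4926, 0.0028, 0.07]
tool_rot: [3.087, -0.585, 0.001]
wrist_force: [1.5, -3.4, -2.3]
opening: 0.0168
grip_force: 59.8
```

```bash
python3 -c "
from h import *
rep()"
```

```text
t 28.55 p [0.4926 0.0028 0.07  ] psi -21.45 r 114.6 posang -21.37 Ftool [2.63 2.67 2.33] Mtool [-0.57   0.783  0.   ] tau 0.307/0.307
```

{"method": "apply_moves", "body": {"moves": [{"xyz":[0,-0.0286,0],"rot":[0,0,0.0417],"fingers":-1},{"xyz":[0,-0.0286,0],"rot":[0,0,0.0417],"fingers":-1},{"xyz":[0,0,0],"rot":[0,0,0],"fingers":-1}]}}

```text
clock: 28.85
eef_pos: [0.493, 0.0037, 0.07]
tool_rot: [3.083, -0.6, 0.001]
wrist_force: [1.2, -3.6, -2.0]
opening: 0.0166
grip_force: 59.8
```

```bash
python3 -c "
from h import *
rep()"
```

```text
t 28.85 p [0.493  0.0037 0.07  ] psi -22.02 r 114.6 posang -21.87 Ftool [2.45 2.93 1.98] Mtool [-0.995  1.107 -0.107] tau 0.230/0.444
```

Torque is climbing, so I'll take smaller steps.

{"method": "apply_moves", "body": {"moves": [{"xyz":[0,-0.0286,0],"rot":[0,0,0.0417],"fingers":-1},{"xyz":[0,-0.0286,0],"rot":[0,0,0.0417],"fingers":-1},{"xyz":[0,0,0],"rot":[0,0,0],"fingers":-1}]}}

```text
clock: 29.15
eef_pos: [0.4933, 0.0046, 0.0699]
tool_rot: [3.08, -0.615, 0.0]
wrist_force: [1.9, -5.8, -2.9]
opening: 0.0166
grip_force: 59.8
```

```bash
python3 -c "
from h import *
rep()"
```

```text
t 29.15 p [0.4933 0.0046 0.0699] psi -22.59 r 114.6 posang -22.36 Ftool [3.93 4.63 2.86] Mtool [-1.401  1.406 -0.243] tau 0.290/0.776
```

{"method": "apply_moves", "body": {"moves": [{"xyz":[0,-0.0286,0],"rot":[0,0,0.0417],"fingers":-1},{"xyz":[0,-0.0286,0],"rot":[0,0,0.0417],"fingers":-1},{"xyz":[0,0,0],"rot":[0,0,0],"fingers":-1}]}}

```text
clock: 29.45
eef_pos: [0.4936, 0.0054, 0.0699]
tool_rot: [3.077, -0.63, -0.0]
wrist_force: [1.2, -6.5, -3.0]
opening: 0.0167
grip_force: 59.9
```

```bash
python3 -c "
from h import *
rep()"
```

```text
t 29.45 p [0.4936 0.0054 0.0699] psi -23.15 r 114.6 posang -22.80 Ftool [3.64 5.55 3.05] Mtool [-1.656  1.495 -0.305] tau 0.334/0.944
```

{"method": "apply_moves", "body": {"moves": [{"xyz":[0,-0.0229,0],"rot":[0,0,0.0333],"fingers":-1},{"xyz":[0,-0.0229,0],"rot":[0,0,0.0333],"fingers":-1},{"xyz":[0,0,0],"rot":[0,0,0],"fingers":-1},{"xyz":[0,0,0],"rot":[0,0,0],"fingers":-1}]}}

```text
clock: 29.85
eef_pos: [0.4939, 0.006, 0.0699]
tool_rot: [3.074, -0.642, -0.0]
wrist_force: [1.5, -6.8, -2.8]
opening: 0.0165
grip_force: 60.0
```

```bash
python3 -c "
from h import *
rep()"
```

```text
t 29.85 p [0.4939 0.006  0.0699] psi -23.58 r 114.6 posang -23.14 Ftool [4.12 5.67 2.82] Mtool [-1.914  1.66  -0.513] tau 0.138/1.165
```

Tight at about 1.15 N·m. I'll back off into the play and lift clear.

{"method": "apply_moves", "body": {"moves": [{"xyz":[0.007,0.2855,0],"rot":[0,0,-0.4167],"fingers":-1},{"xyz":[0.007,0.2855,0],"rot":[0,0,-0.4167],"fingers":-1},{"xyz":[0,0,0],"rot":[0,0,0],"fingers":-1}]}}

```text
clock: 30.15
eef_pos: [0.4898, -0.0036, 0.0699]
tool_rot: [-3.102, 0.49, 0.0]
wrist_force: [1.2, -0.6, -2.6]
opening: 0.0171
grip_force: 59.8
```

```bash
python3 -c "
from h import *
rep()"
```

```text
t 30.15 p [ 0.4898 -0.0036  0.0699] psi -17.94 r 115.1 posang -17.90 Ftool [1.3  0.26 2.64] Mtool [ 0.103  0.289 -0.037] tau -0.007/0.067
```

{"method": "apply_moves", "body": {"moves": [{"xyz":[0,0,-0.3],"rot":[0,0,0],"fingers":-1},{"xyz":[0,0,-0.5],"rot":[0,0,0],"fingers":-1},{"xyz":[0,0,-0.6],"rot":[0,0,0],"fingers":-1},{"xyz":[0,0,-1],"rot":[0,0,0],"fingers":-1},{"xyz":[0,0,-1],"rot":[0,0,0],"fingers":-1},{"xyz":[0,0,-0.6],"rot":[0,0,0],"fingers":-1},{"xyz":[0,0,0],"rot":[0,0,0],"fingers":-1},{"xyz":[0,0,0],"rot":[0,0,0],"fingers":-1}]}}

```text
clock: 30.95
eef_pos: [0.4894, -0.0035, 0.1497]
tool_rot: [-3.103, 0.489, 0.002]
wrist_force: [-0.5, -0.1, -4.3]
opening: 0.0167
grip_force: 59.8
```

```bash
python3 - <<'E'
from h import *
rep();s=bot.state();Rm=R.from_rotvec(s["tool_rot"]).as_matrix()
f=bot.grab_frame("wrist")
g=cv2.cvtColor(f["pixels"],cv2.COLOR_BGR2GRAY).astype(float)
for v in(100,160,220):
    d=np.diff(cv2.GaussianBlur(g,(1,5),0)[v,285:355]);print(v,np.abs(d).argsort()[-4:]+285)
d=Rm.T@(np.array([.4616,.2608,s["eef_pos"][2]])-s["eef_pos"]);print("to mat, tool mm",d*1e3)
E
```

```text
t 30.95 p [ 0.4894 -0.0035  0.1497] psi -17.93 r 115.5 posang -17.88 Ftool [-0.45  0.3   4.26] Mtool [-0.038 -0.084 -0.025] tau 0.009/0.060
100 [298 335 299 338]
160 [337 299 339 338]
220 [336 300 301 337]
to mat, tool mm [-1.07780604e+02 -2.42964524e+02  2.20232965e-01]
```

{"method": "apply_moves", "body": {"moves": [{"xyz":[-0.4145,-0.9345,0],"rot":[0,0,0],"fingers":-1},{"xyz":[-0.4145,-0.9345,0],"rot":[0,0,0],"fingers":-1},{"xyz":[-0.4145,-0.9345,0],"rot":[0,0,0],"fingers":-1},{"xyz":[-0.4145,-0.9345,0],"rot":[0,0,0],"fingers":-1},{"xyz":[-0.4145,-0.9345,0],"rot":[0,0,0],"fingers":-1},{"xyz":[-0.4145,-0.9345,0],"rot":[0,0,0],"fingers":-1},{"xyz":[-0.4145,-0.9345,0],"rot":[0,0,0],"fingers":-1},{"xyz":[-0.4145,-0.9345,0],"rot":[0,0,0],"fingers":-1},{"xyz":[-0.4145,-0.9345,0],"rot":[0,0,0],"fingers":-1},{"xyz":[-0.4145,-0.9345,0],"rot":[0,0,0],"fingers":-1},{"xyz":[-0.4145,-0.9345,0],"rot":[0,0,0],"fingers":-1},{"xyz":[-0.4145,-0.9345,0],"rot":[0,0,0],"fingers":-1},{"xyz":[-0.4145,-0.9345,0],"rot":[0,0,0],"fingers":-1},{"xyz":[0,0,0],"rot":[0,0,-0.914],"fingers":-1},{"xyz":[0,0,0],"rot":[0,0,-0.914],"fingers":-1},{"xyz":[0,0,0],"rot":[0,0,-0.914],"fingers":-1},{"xyz":[0,0,0],"rot":[0,0,-0.914],"fingers":-1}]}}

```text
clock: 32.7
eef_pos: [0.4613, 0.2601, 0.1485]
tool_rot: [3.133, 0.205, -0.004]
wrist_force: [0.0, 0.0, -4.2]
opening: 0.0164
grip_force: 59.8
```

{"method": "apply_moves", "body": {"moves": [{"xyz":[0,0,1],"rot":[0,0,0],"fingers":-1},{"xyz":[0,0,1],"rot":[0,0,0],"fingers":-1},{"xyz":[0,0,1],"rot":[0,0,0],"fingers":-1},{"xyz":[0,0,1],"rot":[0,0,0],"fingers":-1},{"xyz":[0,0,0.8],"rot":[0,0,0],"fingers":-1},{"xyz":[0,0,0.5],"rot":[0,0,0],"fingers":-1},{"xyz":[0,0,0.3],"rot":[0,0,0],"fingers":-1},{"xyz":[0,0,0.15],"rot":[0,0,0],"fingers":-1},{"xyz":[0,0,0.08],"rot":[0,0,0],"fingers":-1},{"xyz":[0,0,0],"rot":[0,0,0],"fingers":-1},{"xyz":[0,0,0],"rot":[0,0,0],"fingers":-1}]}}

```text
clock: 33.8
eef_pos: [0.4624, 0.2607, 0.0339]
tool_rot: [-3.135, -0.199, -0.001]
wrist_force: [-0.0, 0.4, -3.6]
opening: 0.0168
grip_force: 59.7
```

{"method": "apply_moves", "body": {"moves": [{"xyz":[0,0,0.05],"rot":[0,0,0],"fingers":-1},{"xyz":[0,0,0.04],"rot":[0,0,0],"fingers":-1},{"xyz":[0,0,0.03],"rot":[0,0,0],"fingers":-1},{"xyz":[0,0,0],"rot":[0,0,0],"fingers":-1}]}}

```text
clock: 34.2
eef_pos: [0.4622, 0.2606, 0.0319]
tool_rot: [-3.135, -0.199, -0.001]
wrist_force: [-3.4, -0.9, 4.5]
opening: 0.0168
grip_force: 61.0
```

{"method": "apply_moves", "body": {"moves": [{"xyz":[0,0,0],"rot":[0,0,0],"fingers":0},{"xyz":[0,0,0],"rot":[0,0,0],"fingers":0},{"xyz":[0,0,0],"rot":[0,0,0],"fingers":0},{"xyz":[0,0,0],"rot":[0,0,0],"fingers":0},{"xyz":[0,0,-0.3],"rot":[0,0,0],"fingers":0},{"xyz":[0,0,-1],"rot":[0,0,0],"fingers":0},{"xyz":[0,0,-1],"rot":[0,0,0],"fingers":0},{"xyz":[0,0,-1],"rot":[0,0,0],"fingers":0},{"xyz":[0,0,-1],"rot":[0,0,0],"fingers":0},{"xyz":[0,0,-1],"rot":[0,0,0],"fingers":0},{"xyz":[-0.5,0,-1],"rot":[0,0,0],"fingers":0},{"xyz":[-0.5,0,-1],"rot":[0,0,0],"fingers":0},{"xyz":[0,0,0],"rot":[0,0,0],"fingers":0},{"xyz":[0,0,0],"rot":[0,0,0],"fingers":0}]}}

```text
clock: 35.6
eef_pos: [0.4422, 0.2581, 0.1775]
tool_rot: [-3.134, -0.199, -0.001]
wrist_force: [-0.4, 0.6, -0.8]
opening: 0.0426
grip_force: 0.0
```

```bash
python3 - <<'E'
from h import *
rep();s=bot.state()
f=bot.grab_frame("wrist");P=pts(f,s);cv2.imwrite("pics/end.png",f["pixels"])
m=(P[...,2]>.015)&(P[...,2]<.04)&(P[...,0]>.37)&(P[...,0]<.62)&(P[...,1]>.22)&(P[...,1]<.32)
q=P[m];print(q.min(0),q.max(0),"plane z",np.percentile(q[:,2],[5,50,95]))
A=np.c_[q[:,:2],np.ones(len(q))];print("slope",np.linalg.lstsq(A,q[:,2],rcond=None)[0])
E
```

```text
t 35.60 p [0.4422 0.2581 0.1775] psi 7.26 r 336.1 posang -62.13 Ftool [-0.37 -0.65  0.82] Mtool [-0.002 -0.034 -0.066] tau -0.141/-0.008
[0.38834011 0.24018887 0.01500787] [0.59964824 0.31142601 0.02930011] plane z [0.02376055 0.02648902 0.02773707]
slope [-0.00255978  0.00059465  0.02734167]
```

View pics/end.png

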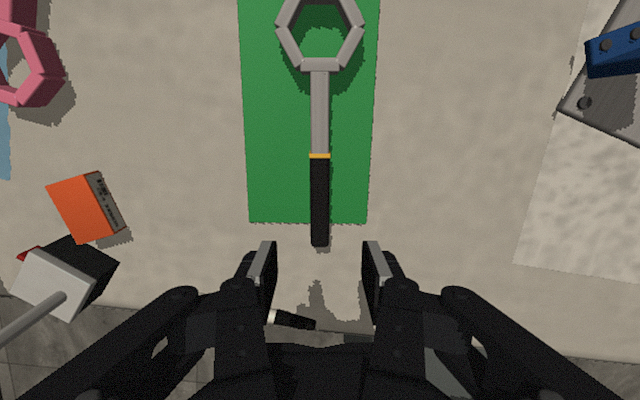

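The wrench lies flat on the mat, ring at about (319,30) and grip end at (320,245), in its original place. The gripper is clear, so I'm handing in.

```bash
python3 -c "
from station import bot
print(bot.hand_in())"
```

```text
the job is handed in; nothing more can be done
None
```

The nut came up firmly tight at about 1.15 N·m by my wrist-force estimate, after three strokes; the wrench is back flat on the mat and the job was handed in at about 36 s.

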